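Set a threshold strip to the cut mark and clamp it

ROBOT

A 7-joint arm with a two-finger parallel gripper is mounted at the origin on the work surface. World frame = base frame: x ahead of the robot, y to its left, z up, the work surface at z = 0. Lengths are in mm, angles in rad, forces in N, time in s.
With the tool pointing down it reaches from about 400 to 850 mm from the base axis. Payload 6.9 kg.
Tool frame: the origin (TCP) lies midway between the tips of the shut fingers; the grasp point (between the pads) lies 19 mm behind it; z points along the fingers, y is the line along which they close (so a half turn about z gives the same grasp; the last joint's range is limited). The gripper opens to 85 mm and grips with 20 to 120 N. Pads are 22 mm wide; open, the fingers measure 114 mm over their backs; the gripper's body (76 mm by 85 mm) begins 54 mm behind the grasp point. The pads swing forward as they close: fully open they stand 13 mm farther back than shut.
Start: joints at [1.387, 0.507, -0.238, 1.5, 0.126, 1.149, -0.155], TCP at [177.972, -599.114, 231.275] pointing down, gripper open.
Joint ranges: [-3.08, 3.08], [-0.24, 2.05], [-1.43, 1.35], [0, 2.5], [-1.52, 4.66], [0.17, 1.96], [-2.89, 2.89]. Speed limits (rad/s): [2.39, 2.39, 3.14, 3.14, 3.14, 3.14, 3.14].

INTERFACE

Orientations are given as a unit quaternion [w, x, y, z].
In Python, from workcell import bot gives the robot as it stands.
- The arm moves only by the tool servo_tool, never from a script. Its argument "increments" is text: rows parted by semicolons, each of 5 numbers parted by spaces: the finger opening in cm, from 0 to 8.54, then the shift along the tool's x, y, z in cm, then the turn about the tool's z in degrees. A call has 1 to 20 rows; each row shifts and turns the commanded pose from where the row before left it, along the tool's axes as they then stand; what a row does not reach is not made up. A row lasts 1/10 s, in which the tool goes at most 50 mm and 8.59 degrees, less where a joint would pass 70% of its speed; a pose out of reach is approached as far as the arm can. A call with a gripper value outside its range is refused whole. The fingers move at their own pace and stop on an object; the grip force is fixed at half the most. Time passes only in rows, so rows that do not move let the fingers close. It gives the time, the measured TCP pose, the force, the opening and the grip force at its end, in the units of the state.
- bot.state(): the state, without advancing time (a new reading comes with each control period).
- bot.read_camera(name): name is "side" or "top" or "wrist"; returns a dict with "color" (420x560x3 uint8, blue, green, red), "K" (3x3 intrinsics, pixels), "origin" and "attitude" of the camera in the world; the wrist camera has in their place "hand_eye" (4x4, takes a point from camera to tool coordinates, whose origin is the TCP and whose axes are the flange's). Camera axes: x right, y down, z forward; pixel columns grow to the right and rows downward; lengths in mm; the calibration is good to about 2 mm. A picture is of the moment at which its call begins: read the wrist's pose just before it. There is no depth.
- bot.sign_off(): hands the job in; it is judged then, once.
The state is a dict: "time_s": time; "joint_positions": joint angles; "qvel": joint speeds; "tau": joint torques, N m; "eef_pos": TCP position; "orientation": TCP orientation; "wrist_force": force on the tool from outside, world axes, zero at the start; "wrist_torque": the same for the moment, N m; "width": finger opening in mm; "grasp_force": force on a finger pad.
Only numpy, scipy, OpenCV 4.12 (cv2) and the standard library are available. Lean on these libraries where they do the work, as an engineer would, in place of code of your own. Each camera call takes 0.05 s, during which the arm holds its last target. There are 200 camera calls.

TASK

Get the oak threshold strip ready for sawing: lay it flush against the aluminium fence and slide it along, in behind the black spring shoe, until its left end meets the dark line scribed on the yellow tape, creeping up to the line without running past it. Then press the red clamp handle right down so that the clamp locks the strip there. Push gently, so that neither the strip nor the clamp is forced, and leave everything else on the bench alone.

Things in the scene. Friction and masses are not known exactly. Their poses are not given: they have to be found in the camera images.
- jig: cut-off jig, fixed to the bench: a grey bed 250 x 620 mm (x from -150 to +100, y from -360 to +260), its top face 18 mm above the bench. Origin: at bench height under the fence's front face, abreast of the clamp; x points from the stock side through the fence, y along the fence to the left, z up
- fence (a point): point on the bed at the foot of the fence's front face (18 mm above the bench), straight above the jig's origin and abreast of the clamp; axes as the jig's. The fence is a fixed aluminium angle along y (y from -342 to +259 mm) that stands 30 mm above the bed; the strip belongs on its -x side with its back face against x = 0. A 3 mm saw slot crosses fence and bed at y = -82 mm
- mark: yellow tape, 30 mm wide and paper thin, stuck across the bed; its origin lies on the scribed dark line (1.4 mm wide, along the mark's x axis) where the line meets the foot of the fence, 18 mm above the bench; axes as the jig's. The line runs out from the fence to 124 mm in front of it. Nothing stops the strip here
- shoe: black spring-loaded pressure shoe on an aluminium block (y from +45 to +95 mm, up to 26 mm above the bed) on the front side of the bed. Origin: on its face at rest, 47 mm in front of the fence, at y = +70 mm, 11 mm above the bed. A 20 degree ramp at its right end (y from +29) leads the strip in; the 50 mm strip pushes it back 3 mm and is pressed on the fence with about 5 N
- strip: loose oak threshold strip lying flat on the bed in front of the fence, right of the shoe: 300 mm long (its y axis), 50 mm wide (x) and 20 mm thick; the top 6 mm are only 38 mm wide. 0.24 to 0.42 kg. Origin: centre of its underside; y points to the left end (the end for the line), x to the back face (for the fence). To slide it takes 1 to 4 N when free, 5 to 10 N in the shoe, up to 15 N on its ramp
- strip_end (a point): middle of the strip's left end face, 14 mm above the bed; axes as the strip's
- strip_tail (a point): middle of the strip's right end face, 14 mm above the bed: the end to push at; axes as the strip's
- back_lead (a point): point on the strip's back face, 5 mm from its left end
- back_tail (a point): point on the strip's back face, 5 mm from its right end
- clamp_grip (a point): point on the axis of the red clamp handle, 85 mm from its pivot. The handle is a round grip 17 mm thick, from 35 to 113 mm from the pivot, a cross pin along the jig's y at x = +75, y = 0, z = +76 mm in the jig's frame. Open, it stands up and back at 60 degrees above the level; closed, it lies level, pointing to the jig's +x
- clamp_handle (a joint): angle of the clamp handle: 0 open, 1.05 rad closed at its stop, which it meets hard. Pressing the handle's end down takes about 2 to 6 N; from 0.75 rad the sprung rubber pad bears on the strip (6 N or more when closed) and draws it a little towards the fence; past 0.95 rad the toggle is over centre and locked. The handle stays where it is left
- offcut: oak offcut 50 x 75 x 20 mm lying on the bed behind the fence; bystander
- pencil: flat blue pencil 175 mm long lying on the bed behind the fence, left of the clamp; bystander
- tape_a: roll of yellow tape, 104 mm across, 36 mm high, on the bench; bystander
- tape_b: roll of brown tape, 104 mm across, 48 mm high, on the bench; bystander
- brush: paint brush, 240 mm long, on the bench; bystander
- tin: paint tin, 100 mm across, 120 mm high, on the bench; bystander
- glue: bottle with a red cap, 56 mm across, 150 mm high, on the bench; bystander
- clamp_bar: steel clamp bar, 80 mm long, with a black rubber pad, carried by the jig and moved by the handle. Origin: its pivot, at x = +42, y = 0, z = +70 mm in the jig's frame. Open, it stands up over the fence, its top 145 mm above the bench; closed, it is level and its pad presses on the strip 25 mm in front of the fence

How it is judged:
By the outcome, as a careful person would: the job done as asked, in the order asked, and still so for the second after the job is handed in, with the robot touching nothing.
It also fails if it takes over 72 s, if anything falls off the work surface, if the arm or the gripper's body presses on something with over 40 N, if the wrist force passes 120 N, or if a joint passes its speed limit or range.

## Working session

There is one attempt and no reset: what is moved stays moved. The work goes in short steps, Python scripts to look and compute and a tool call to move; the robot and the scene stay as the last step left them, time stands still between calls to the robot, and variables do not carry over. Pictures are saved under pics/ and viewed, at most 10 in all, crops included, and the job is handed in when it is done.

Besides the shell and the picture viewer there is one more tool, called after "Call:" as a command line: name --argument value ..., lists and objects as JSON in quotes. servo_tool: Moves the arm, as the interface text tells. Its arguments: {"type":"object","properties":{"increments":{"type":"string"}},"required":["increments"]}

```bash
mkdir -p pics; python3 - <<'E'
from workcell import bot
import cv2,numpy as np,json
s=bot.state();print(s)
for n in ("top","side"):
    c=bot.read_camera(n);cv2.imwrite(f"pics/{n}0.png",c["color"])
    print(n,c["K"],c["origin"],c["attitude"])
c=bot.read_camera("wrist");print(c["hand_eye"]);cv2.imwrite("pics/wrist0.png",c["color"])
E
```

```text
{'time_s': 0.0, 'joint_positions': array([ 1.38748578,  0.50834206, -0.23747329,  1.50114158,  0.12568819,
        1.14888956, -0.15481089]), 'qvel': array([-1.25489192e-03,  3.97064358e-04,  1.25284274e-03, -1.25027811e-03,
        5.73955717e-05,  9.79813771e-04, -7.71517423e-04]), 'tau': array([-4.33182950e-04, -6.20603085e+01, -2.18724690e+00, -2.49650753e+01,
        1.26185361e-02,  1.19311651e-02, -2.83976448e-05]), 'eef_pos': array([ 177.76585218, -598.66008732,  230.42224256]), 'orientation': array([-8.84806923e-04,  9.89594318e-01,  1.43882865e-01, -1.52318895e-04]), 'wrist_force': array([ 0.39464903, -1.24961957, -0.23414992]), 'wrist_torque': array([ 0.00016907, -0.02830361,  0.02202903]), 'grasp_force': 0.0, 'width': 85.63896961540834}
top [[388.24807722   0.         277.0376281 ]
 [  0.         388.24807722 209.38165331]
 [  0.           0.           1.        ]] [ 239.65342612  -26.85565769 1144.37938425] [ 0.07810989 -0.69016441  0.71506126 -0.07911586]
side [[483.87706298   0.         271.30130053]
 [  0.         483.87706298 207.35784002]
 [  0.           0.           1.        ]] [-733.70372879 -326.48075236 1028.64325278] [-0.34968776  0.70130785 -0.55835266  0.27226472]
[[ 5.35774279e-04 -9.47992723e-01 -3.18291550e-01  8.28090627e+01]
 [ 9.99999779e-01  6.33412102e-04 -2.03259881e-04 -3.68559299e-02]
 [ 3.94298608e-04 -3.18291370e-01  9.47992852e-01 -1.41799589e+02]
 [ 0.00000000e+00  0.00000000e+00  0.00000000e+00  1.00000000e+00]]
```

View pics/top0.png

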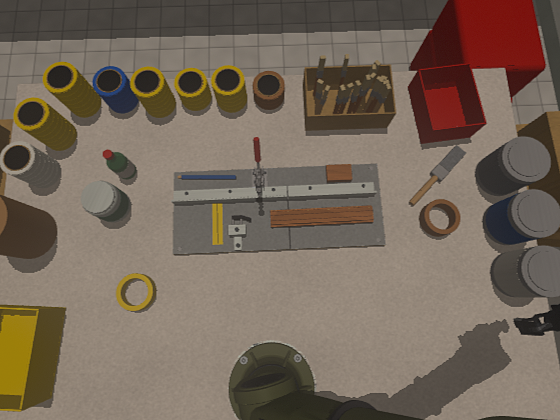

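View pics/side0.png

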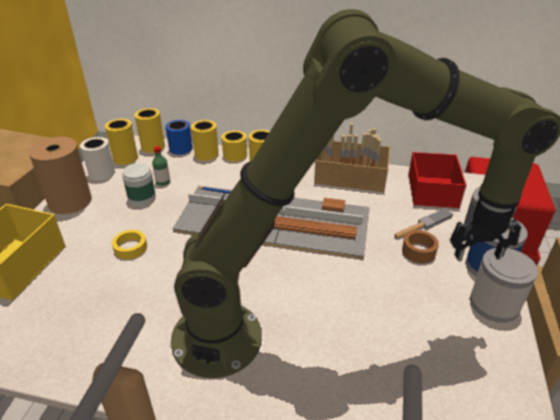

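The top view shows the jig bed with corners at about (174,172), (377,164), (384,245) and (176,254). The strip runs from (270,219) to (373,214), the yellow tape is at about (217,224), and the open clamp handle is at (257,150). The arm blocks part of the side view.

```bash
cat > h.py <<'E'
import numpy as np,cv2
from scipy.spatial.transform import Rotation as R
from workcell import bot
def rot(q): return R.from_quat([q[1],q[2],q[3],q[0]])
def cam(n):
    s=bot.state(); c=bot.read_camera(n)
    if n=="wrist":
        H=np.array(c["hand_eye"]);T=np.eye(4);T[:3,:3]=rot(s["orientation"]).as_matrix();T[:3,3]=s["eef_pos"]
        M=T@H
    else:
        M=np.eye(4);M[:3,:3]=rot(c["attitude"]).as_matrix();M[:3,3]=c["origin"]
    return c["color"],np.array(c["K"]),M
def cast(px,K,M,z):
    px=np.atleast_2d(px).astype(float)
    d=np.c_[px,np.ones(len(px))]@np.linalg.inv(K).T@M[:3,:3].T
    return M[:3,3]+d*((z-M[2,3])/d[:,2:3])
def proj(P,K,M):
    p=(np.atleast_2d(P)-M[:3,3])@M[:3,:3]@K.T
    return p[:,:2]/p[:,2:]
E
python3 - <<'E'
from h import *
im,K,M=cam("top")
print(cast([(174,172),(377,164),(384,245),(176,254)],K,M,18).round(1))
hsv=cv2.cvtColor(im,cv2.COLOR_BGR2HSV)
roi=np.zeros(im.shape[:2],np.uint8);roi[160:255,172:386]=1
y=cv2.inRange(hsv,(20,110,100),(35,255,255))*roi
o=cv2.inRange(hsv,(3,70,50),(18,255,255))*roi
o[:200]=0
for n,m,z in(("tape",y,18),("strip",o,34)):
    c=max(cv2.findContours(m,0,1)[0],key=cv2.contourArea)
    r=cv2.minAreaRect(c);b=cv2.boxPoints(r);print(n,r,"\n",cast(b,K,M,z).round(1))
c=cv2.resize(im[130:265,165:395],None,fx=3.4,fy=3.4,interpolation=cv2.INTER_CUBIC);cv2.imwrite("pics/crop0.png",c)
E
```

```text
[[ 622.6  276.3   18. ]
 [ 625.9 -343.1   18. ]
 [ 377.4 -340.6   18. ]
 [ 372.6  264.6   18. ]]
tape ((217.0, 223.5), (41.0, 10.0), 90.0) 
 [[521.3 160.5  18. ]
 [520.2 130.6  18. ]
 [397.1 131.1  18. ]
 [398.1 160.2  18. ]]
strip ((321.3192138671875, 215.88404846191406), (17.27841567993164, 103.52067565917969), 87.1375961303711) 
 [[ 490.6   -9.9   34. ]
 [ 495.3 -314.    34. ]
 [ 443.7 -311.9   34. ]
 [ 439.2  -10.8   34. ]]
```

View pics/crop0.png

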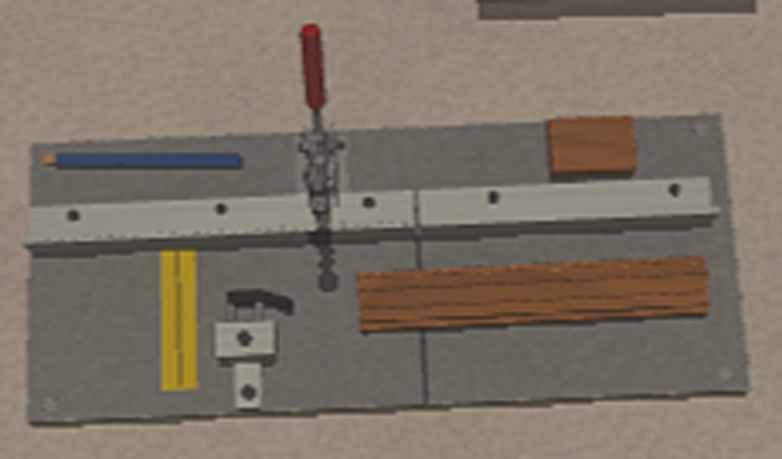

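The crop shows the strip right of the shoe at a small yaw, the tape line near crop (180,320), and the clamp open. I'll fly over the jig for a closer look.

Call:
servo_tool --increments "8.5 0 0 -1 8;8.5 0 0 -1 8;8.5 2 -3.2 0 0;8.5 2 -3.2 0 0;8.5 2 -3.2 0 0;8.5 2 -3.2 0 0;8.5 2 -3.2 0 0;8.5 2 -3.2 0 0;8.5 2 -3.2 0 0;8.5 2 -3.2 0 0;8.5 2 -3.2 0 0;8.5 2 -3.2 0 0;8.5 2 -3.2 0 0;8.5 2 -3.2 0 0;8.5 2 -3.2 0 0;8.5 2 -3.2 0 0;8.5 2 -3.2 0 0;8.5 2 -3.2 0 0;8.5 2 -3.2 0 0;8.5 0 0 0 0"

```text
time_s: 2.2
eef_pos: [514.8, -46.1, 251.3]
orientation: [-0.002, 1.0, 0.009, 0.001]
wrist_force: [-0.3, 0.5, 0.1]
width: 84.7
grasp_force: 0.0
```

```bash
python3 - <<'E'
from h import *
im,K,M=cam("wrist");np.savez("w1.npz",im=im,K=K,M=M)
s=bot.state();print(s["eef_pos"],s["orientation"],K[0],M[:3,3])
cv2.imwrite("pics/w1.png",im)
E
```

```text
[513.5557169  -49.06516021 251.07723108] [-6.97179297e-04  9.99973318e-01  7.27158232e-03  3.07495186e-05] [366.05589655   0.         289.54109614] [597.3421497  -44.92861342 393.25439794]
```

View pics/w1.png

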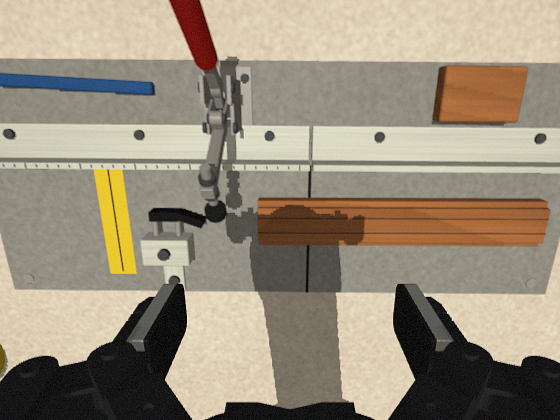

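The wrist view shows the line from (108,172) to (122,270), the fence's front top edge near row 170, and the slot from (311,175) to (306,290). The strip spans columns 258 to 549 and rows 199 to 247.

```bash
python3 - <<'E'
from h import *
d=np.load("w1.npz");im,K,M=d["im"],d["K"],d["M"]
g=cv2.cvtColor(im,cv2.COLOR_BGR2GRAY).astype(float);hsv=cv2.cvtColor(im,cv2.COLOR_BGR2HSV)
# line: dark col in yellow
P=[]
for r in range(176,266,4):
    x0=int(108+(r-170)*.14);w=g[r,x0-7:x0+8];wt=np.clip(np.median(w)-w-8,0,None);
    if wt.sum()>0:P.append((x0-7+(wt*np.arange(15)).sum()/wt.sum(),r))
L=cast(P,K,M,18);f=np.polyfit(L[:,0],L[:,1],1);print("line y=",f, np.polyval(f,525),"res",np.std(L[:,1]-np.polyval(f,L[:,0])))
S=[]
for r in list(range(250,286,4)):
    w=g[r,298:318];wt=np.clip(np.median(w)-w-15,0,None)
    if wt.sum()>0:S.append((298+(wt*np.arange(20)).sum()/wt.sum(),r))
S=cast(S,K,M,18);print("slot",S[[0,-1]].round(1))
# fence front top edge : sat column scan, last bright row
E=[]
for c in list(range(20,90,10))+list(range(330,540,10)):
    col=g[150:190,c];k=np.argmin(np.diff(col));E.append((c,150+k+.5))
E=cast(E,K,M,48);fe=np.polyfit(E[:,1],E[:,0],1);print("fence x(y)=",fe,np.std(E[:,0]-np.polyval(fe,E[:,1])))
m=cv2.inRange(hsv,(3,80,30),(18,255,255));m[:190]=0;m[255:]=0
c=max(cv2.findContours(m,0,1)[0],key=cv2.contourArea);r=cv2.minAreaRect(c);b=cv2.boxPoints(r);print(b.round(1));print("strip z32",cast(b,K,M,32).round(1))
F=[(294,18),];
r_=[(5,268),(540,292),(14,290),(545,293)]
print(cast([(14,290),(545,294)],K,M,18).round(1))
q=np.array([[184,158,18]]);
# red handle
mr=cv2.inRange(hsv,(0,150,50),(3,255,255))|cv2.inRange(hsv,(170,150,50),(180,255,255));ys,xs=np.nonzero(mr[:75,140:240]);
for y in (5,20,40,60): 
    t=xs[ys==y]+140;print(y,t.min(),t.max(),cast([(t.mean(),y)],K,M,130).round(1))
E
```

```text
line y= [9.25627795e-03 1.39906480e+02] 144.7660255066097 res 0.022861917799206773
slot [[428.9 -66.5  18. ]
 [388.6 -66.9  18. ]]
fence x(y)= [-9.47506468e-03  5.35010746e+02] 0.2567140866298423
[[257. 245.]
 [257. 197.]
 [549. 197.]
 [549. 245.]]
strip z32 [[ 440.   -11.4   32. ]
 [ 493.5  -12.    32. ]
 [ 499.1 -310.6   32. ]
 [ 446.  -323.5   32. ]]
[[ 371.4  273.9   18. ]
 [ 378.4 -344.6   18. ]]
5 172 200 [[648.1  23.2 130. ]]
20 178 204 [[639.6  20.5 130. ]]
40 187 211 [[627.9  16.3 130. ]]
60 195 216 [[615.8  12.7 130. ]]
```

Call:
servo_tool --increments "8.5 -2.5 2.8 2 0.3;8.5 -2.5 2.8 2 0;8.5 -2.5 2.8 2 0;8.5 -2.7 2.8 2 0;8.5 0 0 4 0;8.5 0 0 4 0;8.5 0 0 3 0;8.5 0 0 2 0;8.5 0 0 0 0;8.5 0 0 0 0;8.5 0 0 0 0"

```text
time_s: 3.35
eef_pos: [411.9, -165.1, 42.4]
orientation: [0.0, 1.0, 0.002, 0.001]
wrist_force: [0.4, 0.5, 0.7]
width: 85.4
grasp_force: 0.0
```

```bash
python3 - <<'E'
from h import *
s=bot.state();print(s["eef_pos"],s["orientation"],s["wrist_force"])
im,K,M=cam("wrist");cv2.imwrite("pics/w2.png",im)
E
```

```text
[ 411.85855167 -165.08468621   42.3933529 ] [4.24800800e-04 9.99997949e-01 1.82590669e-03 7.66159533e-04] [0.40624629 0.51110966 0.72282643]
```

View pics/w2.png

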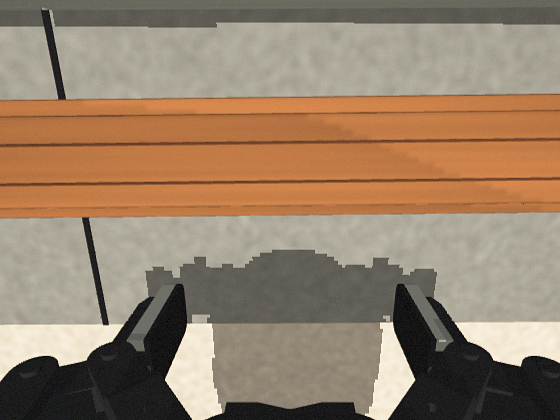

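The strip is ahead, nearly parallel to the fence, and both open fingers are in front of it. I'll descend and push it towards the fence.

Call:
servo_tool --increments "8.5 0 0 1.5 -0.3;8.5 0 0 1 0;8.5 0 0 0.5 0;8.5 0 0 0 0;8.5 0.5 0 0 0;8.5 0.5 0 0 0;8.5 0.5 0 0 0;8.5 0.4 0 0 0;8.5 0.4 0 0 0;8.5 0.4 0 0 0;8.5 0.3 0 0 0;8.5 0.3 0 0 0;8.5 0.3 0 0 0;8.5 0.3 0 0 0;8.5 0.2 0 0 0;8.5 0 0 0 0;8.5 0 0 0 0"

```text
time_s: 5.1
eef_pos: [453.1, -164.0, 11.4]
orientation: [0.0, 1.0, 0.005, 0.001]
wrist_force: [-0.1, 0.2, 0.3]
width: 85.3
grasp_force: 0.0
```

Call:
servo_tool --increments "8.5 0.3 0 0 0;8.5 0.3 0 0 0;8.5 0.2 0 0 0;8.5 0.1 0 0 0;8.5 0.1 0 0 0;8.5 0 0 0 0"

```text
time_s: 5.7
eef_pos: [462.4, -164.0, 11.3]
orientation: [-0.0, 1.0, 0.005, -0.0]
wrist_force: [-3.2, -0.1, 0.7]
width: 84.8
grasp_force: 1.6
```

```bash
python3 - <<'E'
from h import *
im,K,M=cam("wrist");cv2.imwrite("pics/w3.png",im)
E
```

```text
(no output)
```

View pics/w3.png

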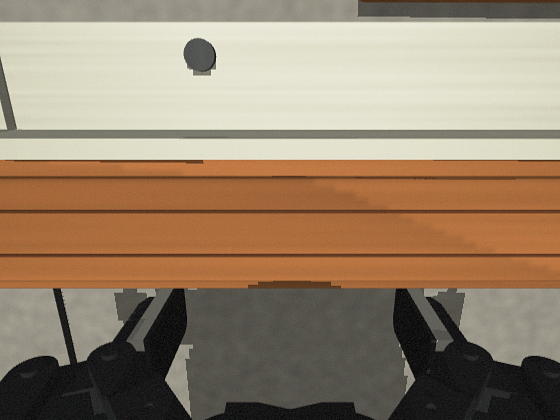

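The strip is at or nearly at the fence, with its back edge at row 160 and both fingertips in contact. I'll creep in a little further.

Call:
servo_tool --increments "8.5 0.1 0 0 0;8.5 0.1 0 0 0;8.5 0 0 0 0;8.5 0 0 0 0"

```text
time_s: 6.15
eef_pos: [464.6, -163.9, 11.3]
orientation: [-0.0, 1.0, 0.005, 0.0]
wrist_force: [-3.3, 0.3, 1.3]
width: 84.9
grasp_force: 1.5
```

Call:
servo_tool --increments "8.5 0.1 0 0 0;8.5 0.05 0 0 0;8.5 0 0 0 0;8.5 0 0 0 0"

```text
time_s: 6.55
eef_pos: [464.6, -164.0, 11.2]
orientation: [-0.0, 1.0, 0.005, -0.001]
wrist_force: [-7.8, -1.2, 4.6]
width: 85.3
grasp_force: 3.3
```

Call:
servo_tool --increments "8.5 -1 0 0 0;8.5 -1 0 0 0;8.5 0 0 -4 0;8.5 0 0 -4 0;0 0 0 -2 0;0 0.9 3 0 0;0 0.9 3 0 0;0 0.9 3 0 0;0 0.9 3 0 0;0 1 3 0 0;0 1.1 3 0 0;0 0 0 0 0;0 0 0 0 0;0 0 0 0 0"

```text
time_s: 7.95
eef_pos: [504.4, -342.3, 111.2]
orientation: [-0.0, 1.0, 0.005, -0.0]
wrist_force: [0.6, 0.5, 0.4]
width: -0.1
grasp_force: 0.0
```

```bash
python3 - <<'E'
from h import *
s=bot.state();print(s["eef_pos"],s["orientation"])
im,K,M=cam("wrist");cv2.imwrite("pics/w4.png",im);np.savez("w4.npz",im=im,K=K,M=M)
hsv=cv2.cvtColor(im,cv2.COLOR_BGR2HSV)
m=cv2.inRange(hsv,(3,80,30),(18,255,255))
c=max(cv2.findContours(m,0,1)[0],key=cv2.contourArea);x,y,w,h=cv2.boundingRect(c);print(x,y,w,h,cast([(x+w,y),(x+w,y+h)],K,M,34).round(1))
E
```

```text
[ 504.375737   -342.32063003  111.17534473] [-3.99729419e-04  9.99985983e-01  5.27943103e-03 -4.03506592e-05]
436 216 124 162 [[ 513.7 -512.8   34. ]
 [ 386.8 -544.1   34. ]]
```

View pics/w4.png

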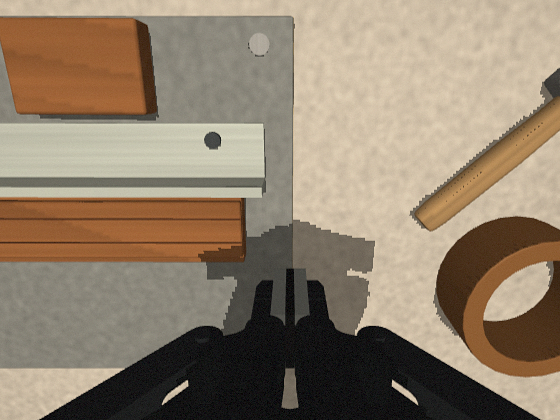

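The strip's tail is at column 246, about y = -315, with the shut fingers just right of it and in line. I'll descend and push along the fence.

Call:
servo_tool --increments "0 -0.1 0 3 0;0 0 0 3 0;0 0 0 2 0;0 0 0 0.6 0;0 0 -0.5 0 0;0 0 -0.5 0 0;0 0 -0.3 0 0;0 0 -0.3 0 0;0 0 -0.3 0 0;0 0 0 0 0;0 0 0 0 0"

```text
time_s: 9.1
eef_pos: [503.5, -324.6, 25.5]
orientation: [0.0, 1.0, 0.005, 0.0]
wrist_force: [0.4, 0.7, -0.2]
width: 0.3
grasp_force: 0.0
```

Call:
servo_tool --increments "0 0 -0.3 0 0;0 0 -0.3 0 0;0 0 -0.4 0 0;0 0 -0.4 0 0;0 0 -0.4 0 0;0 0 -0.4 0 0;0 0 -0.4 0 0;0 0 -0.4 0 0;0 0 -0.4 0 0;0 0 -0.4 0 0;0 0 -0.4 0 0;0 0 0 0 0"

```text
time_s: 10.3
eef_pos: [503.0, -281.5, 25.2]
orientation: [-0.0, 1.0, 0.005, -0.0]
wrist_force: [0.6, 0.1, -0.1]
width: -0.1
grasp_force: 0.1
```

```bash
cat > m.py <<'E'
from h import *
import sys
im,K,M=cam("top")
x=cv2.resize(im[180:255,200:380],None,fx=4.4,fy=4.4,interpolation=cv2.INTER_CUBIC);cv2.imwrite("pics/%s.png"%sys.argv[1],x)
im=cv2.GaussianBlur(im,(3,3),0);hsv=cv2.cvtColor(im,cv2.COLOR_BGR2HSV)
m=cv2.inRange(hsv,(3,70,50),(18,255,255));m[:190]=0;m[240:]=0;m[:,:200]=0;m[:,390:]=0
c=max(cv2.findContours(m,0,1)[0],key=cv2.contourArea);r=cv2.minAreaRect(c);print(r);print(cast(cv2.boxPoints(r),K,M,34).round(1))
E
python3 m.py t1
```

```text
((305.5999450683594, 205.33143615722656), (17.66949462890625, 102.81990051269531), 87.54597473144531)
[[ 525.9   34.3   34. ]
 [ 528.5 -269.6   34. ]
 [ 475.1 -267.5   34. ]
 [ 472.6   33.3   34. ]]
```

Call:
servo_tool --increments "0 0 -0.3 0 0;0 0 -0.3 0 0;0 0 -0.3 0 0;0 0 -0.3 0 0;0 0 -0.2 0 0;0 0 -0.2 0 0;0 0 -0.2 0 0;0 0 -0.2 0 0;0 0 -0.2 0 0;0 0 -0.2 0 0;0 0 -0.2 0 0;0 0 -0.2 0 0;0 0 -0.2 0 0;0 0 -0.2 0 0"

```text
time_s: 11.75
eef_pos: [502.7, -250.5, 25.3]
orientation: [0.0, 1.0, 0.005, 0.0]
wrist_force: [0.1, -2.1, -1.5]
width: -0.2
grasp_force: 1.0
```

Call:
servo_tool --increments "0 0 -0.2 0 0;0 0 -0.2 0 0;0 0 -0.2 0 0;0 0 -0.2 0 0;0 0 -0.2 0 0;0 0 -0.2 0 0;0 0 -0.2 0 0;0 0 -0.2 0 0;0 0 -0.2 0 0;0 0 -0.2 0 0"

```text
time_s: 12.75
eef_pos: [502.5, -233.2, 25.6]
orientation: [0.001, 1.0, 0.004, 0.0]
wrist_force: [0.2, -8.4, -0.5]
width: 0.1
grasp_force: 4.1
```

```bash
python3 m.py t2
```

```text
((289.4100036621094, 206.05027770996094), (17.535181045532227, 102.8904800415039), 87.35746002197266)
[[ 524.7   82.3   34. ]
 [ 528.3 -221.6   34. ]
 [ 475.3 -220.2   34. ]
 [ 471.9   80.6   34. ]]
```

Call:
servo_tool --increments "0 0 -0.3 0 0;0 0 -0.3 0 0;0 0 -0.3 0 0;0 0 -0.3 0 0;0 0 -0.3 0 0;0 0 -0.3 0 0;0 0 -0.3 0 0;0 0 -0.3 0 0;0 0 -0.3 0 0;0 0 -0.3 0 0;0 0 -0.3 0 0;0 0 -0.3 0 0;0 0 -0.3 0 0;0 0 -0.3 0 0;0 0 -0.2 0 0;0 0 0 0 0"

```text
time_s: 14.4
eef_pos: [502.1, -188.4, 25.5]
orientation: [0.001, 1.0, 0.004, 0.0]
wrist_force: [-0.3, -6.5, -1.5]
width: -0.2
grasp_force: 3.2
```

```bash
python3 m.py t3
```

```text
((273.8546447753906, 206.80206298828125), (17.481948852539062, 102.43968200683594), 87.39744567871094)
[[ 524.1  127.5   34. ]
 [ 527.4 -174.9   34. ]
 [ 474.6 -173.9   34. ]
 [ 471.4  125.4   34. ]]
```

Call:
servo_tool --increments "0 0 1 0 0;0 0 0 -4 0;0 0 0 -4 0;0 0 0 -4 0;0 0 0 -4 0;0 -0.5 -3 -4 0;0 -0.5 -3.5 0 0;0 -0.5 -3.5 0 0;0 -0.5 -3.5 0 0;0 -0.5 -3.5 0 0;0 -0.5 -3.5 0 0;0 0 -3.5 0 0;0 0 -3.5 0 0;0 0 -3.5 0 0;0 0 -3.3 0 0;0 0 0 3 0;0 0 0 4 0;0 0 0 0 0;0 0 0 0 0;0 0 0 0 0"

```text
time_s: 16.45
eef_pos: [469.9, 146.2, 156.7]
orientation: [-0.0, 1.0, 0.005, 0.001]
wrist_force: [-0.6, 0.1, -0.2]
width: 0.4
grasp_force: 0.0
```

```bash
python3 - <<'E'
from h import *
s=bot.state();print(s["eef_pos"],s["orientation"])
im,K,M=cam("wrist");cv2.imwrite("pics/w5.png",im);np.savez("w5.npz",im=im,K=K,M=M)
E
```

```text
[469.88547239 146.24688017 156.7476387 ] [-4.36764736e-04  9.99988891e-01  4.58891598e-03  9.84806035e-04]
```

View pics/w5.png

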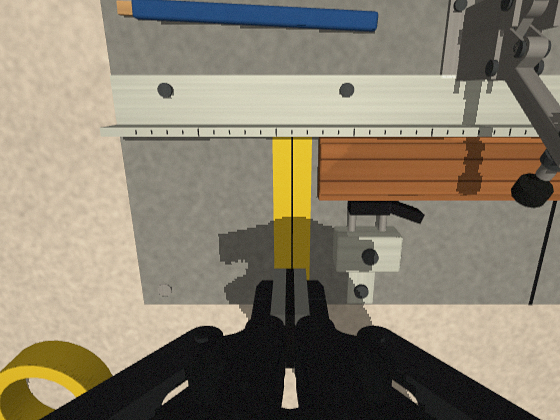

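The line is at column 292 and the strip's left end at about column 318, just right of the tape's edge. The strip is behind the shoe and flush with the fence.

```bash
cat > e.py <<'E'
from h import *
import sys
d=np.load(sys.argv[1]);im,K,M=d["im"],d["K"],d["M"]
g=cv2.cvtColor(im,cv2.COLOR_BGR2GRAY).astype(int);hsv=cv2.cvtColor(im,cv2.COLOR_BGR2HSV)
for r in range(146,198,8):
    w=g[r,280:300];wt=np.clip(np.median(w)-w-25,0,None);l=280+(wt*np.arange(20)).sum()/max(wt.sum(),1)
    L=cast([(l,r)],K,M,18)[0]
    print(r,round(l,2),L.round(1),"hue",hsv[r,288:326,0].tolist() if r==162 else "", g[r,288:326].tolist() if r==162 else "")
print(cast([(316,180),(317,180),(318,180),(320,180)],K,M,18).round(1),cast([(318,180),(319,180),(320,180),(321,180)],K,M,32).round(1))
E
python3 e.py w5.npz
```

```text
146 291.62 [512.6 145.6  18. ] hue  
154 291.61 [506.5 145.5  18. ] hue  
162 291.62 [500.4 145.4  18. ] hue [24, 24, 24, 24, 120, 24, 24, 24, 24, 24, 24, 25, 24, 24, 24, 24, 24, 25, 24, 24, 24, 24, 24, 23, 19, 18, 19, 23, 20, 20, 14, 14, 12, 13, 13, 12, 13, 12] [187, 190, 197, 72, 13, 196, 192, 187, 188, 187, 187, 188, 187, 187, 190, 190, 186, 189, 184, 185, 185, 190, 191, 164, 133, 138, 140, 140, 136, 139, 52, 49, 83, 102, 115, 115, 115, 115]
170 291.63 [494.1 145.3  18. ] hue  
178 291.62 [487.7 145.3  18. ] hue  
186 291.63 [481.3 145.2  18. ] hue  
194 291.61 [474.7 145.1  18. ] hue  
[[486.3 126.1  18. ]
 [486.3 125.3  18. ]
 [486.3 124.6  18. ]
 [486.4 123.   18. ]] [[489.6 125.7  32. ]
 [489.6 124.9  32. ]
 [489.6 124.2  32. ]
 [489.7 123.4  32. ]]
```

Call:
servo_tool --increments "0 0 0 -4 0;0 0 0 -3 0;0 0 3.3 0 0;0 0 3.5 0 0;0 0 3.5 0 0;0 0 3.5 0 0;0 0.5 3.5 0 0;0 0.5 3.5 0 0;0 0.5 3.5 0 0;0 0.5 3.5 0 0;0 0.5 3.5 0 0;0 0.5 3 4 0;0 0 0 4 0;0 0 0 4 0;0 0 0 4 0;0 0 0 4 0;0 0 0 0 0;0 0 0 0 0"

```text
time_s: 18.3
eef_pos: [502.8, -196.8, 26.5]
orientation: [0.0, 1.0, 0.005, 0.0]
wrist_force: [0.4, 0.5, 0.3]
width: -0.0
grasp_force: 0.0
```

Call:
servo_tool --increments "0 0 -0.3 0 0;0 0 -0.3 0 0;0 0 -0.2 0 0;0 0 -0.2 0 0;0 0 -0.2 0 0;0 0 -0.2 0 0;0 0 -0.2 0 0;0 0 -0.2 0 0;0 0 -0.2 0 0;0 0 -0.2 0 0;0 0 -0.2 0 0;0 0 -0.1 0 0;0 0 -0.1 0 0;0 0 0 0 0;0 0 0 0 0"

```text
time_s: 19.8
eef_pos: [503.0, -175.3, 26.8]
orientation: [0.003, 1.0, 0.003, 0.002]
wrist_force: [0.4, -12.0, 5.7]
width: -0.0
grasp_force: 6.8
```

Call:
servo_tool --increments "0 0 0 0 0;0 0 -0.1 0 0;0 0 -0.1 0 0;0 0 0 0 0"

```text
time_s: 20.2
eef_pos: [503.0, -173.3, 26.8]
orientation: [0.003, 1.0, 0.003, 0.002]
wrist_force: [0.1, -11.4, 6.5]
width: -0.1
grasp_force: 6.9
```

Call:
servo_tool --increments "0 0 0 -0.1 0;0 0 0 -0.1 0;0 0 0 0 0"

```text
time_s: 20.5
eef_pos: [502.6, -171.3, 28.1]
orientation: [0.002, 1.0, 0.004, 0.001]
wrist_force: [0.6, -7.7, -1.2]
width: 0.1
grasp_force: 3.1
```

```bash
python3 m.py t4
```

```text
((268.5249938964844, 207.05859375), (17.698684692382812, 102.76271057128906), 87.43623352050781)
[[ 524.3  143.7   34. ]
 [ 527.5 -159.6   34. ]
 [ 474.  -158.8   34. ]
 [ 471.   141.4   34. ]]
```

Call:
servo_tool --increments "0 0 1 0 0;0 0 1 0 0;0 0 0 -4 0;0 0 0 -4 0;0 0 0 -4 0;0 0 0 -4 0;0 -0.5 -4.5 -4 0;0 -0.5 -4 0 0;0 -0.5 -4 0 0;0 -0.5 -4 0 0;0 -0.5 -3.7 0 0;0 -0.5 -3.5 0 0;0 0 -3.5 0 0;0 0 -3.5 0 0;0 0 -3 0 0;0 0 0 4 0;0 0 0 3 0;0 0 0 0 0;0 0 0 0 0;0 0 0 0 0"

```text
time_s: 22.55
eef_pos: [470.9, 140.4, 151.9]
orientation: [-0.0, 1.0, 0.004, 0.001]
wrist_force: [-0.5, -0.5, 0.3]
width: 0.2
grasp_force: 0.0
```

```bash
cat > f.py <<'E'
from h import *
import sys
s=bot.state();print(s["eef_pos"])
im,K,M=cam("wrist");np.savez(sys.argv[1],im=im,K=K,M=M)
g=cv2.cvtColor(im,cv2.COLOR_BGR2GRAY).astype(int)
y0=145.3;px=proj([[490,145.3,18],[475,145.3,18],[520,145.3,18]],K,M);print(px.round(1))
for x in (510,500,490,480):
    u,v=proj([[x,145.3,18]],K,M)[0];u=int(round(u));v=int(round(v))
    print(v,u,g[v,u-10:u+20].tolist())
    print(cast([(u-2,v),(u-1,v),(u,v),(u+5,v)],K,M,18)[:,1].round(2),cast([(u,v),(u+5,v)],K,M,32)[:,1].round(2))
E
python3 f.py w6.npz
```

```text
[470.85010374 140.39937987 151.89926599]
[[284.  177.7]
 [283.9 196.5]
 [284.2 138.2]]
152 284 [192, 192, 193, 191, 192, 193, 193, 194, 200, 118, 18, 158, 198, 198, 160, 107, 117, 123, 124, 120, 122, 121, 119, 120, 123, 122, 122, 120, 125, 126]
[146.89 146.13 145.38 141.62] [145.17 141.6 ]
165 284 [190, 189, 191, 192, 192, 192, 194, 192, 200, 114, 23, 102, 198, 198, 159, 97, 112, 116, 114, 119, 115, 114, 118, 114, 118, 118, 116, 120, 112, 110]
[146.86 146.1  145.34 141.53] [145.13 141.52]
178 284 [190, 192, 191, 189, 192, 188, 193, 192, 194, 161, 26, 107, 197, 195, 161, 85, 101, 103, 106, 104, 105, 106, 105, 105, 104, 105, 104, 105, 106, 106]
[146.83 146.06 145.29 141.44] [145.09 141.43]
190 284 [187, 190, 191, 190, 188, 187, 188, 190, 192, 158, 25, 103, 196, 193, 157, 91, 103, 111, 106, 110, 107, 111, 106, 105, 110, 112, 110, 111, 110, 110]
[146.8  146.02 145.25 141.36] [145.05 141.35]
```

The gap from the strip's end to the line's centre is now about 3.0 mm. I'll go back to the tail and push about 2.6 mm more.

Call:
servo_tool --increments "0 0 0 -4 0;0 0 0 -3 0;0 0 3 0 0;0 0 3.5 0 0;0 0 3.5 0 0;0 0 3.5 0 0;0 0.5 3.5 0 0;0 0.5 3.5 0 0;0 0.5 3.5 0 0;0 0.5 3.5 0 0;0 0.5 3.3 0 0;0 0.4 2.2 3.4 0;0 0 0 4 0;0 0 0 4 0;0 0 0 4 0;0 0 0 3.9 0;0 0 0 0 0;0 0 0 0 0"

```text
time_s: 24.4
eef_pos: [502.6, -189.6, 28.5]
orientation: [0.0, 1.0, 0.005, 0.0]
wrist_force: [-0.0, 0.0, 0.6]
width: 0.1
grasp_force: 0.0
```

Call:
servo_tool --increments "0 0 -0.4 0 0;0 0 -0.4 0 0;0 0 -0.4 0 0;0 0 -0.3 0 0;0 0 -0.2 0 0;0 0 -0.1 0 0;0 0 -0.05 0 0;0 0 -0.05 0 0;0 0 -0.05 0 0;0 0 -0.05 0 0;0 0 0 0 0"

```text
time_s: 25.5
eef_pos: [502.0, -171.0, 27.6]
orientation: [0.001, 1.0, 0.004, 0.0]
wrist_force: [0.8, -5.7, 3.0]
width: 0.0
grasp_force: 3.4
```

Call:
servo_tool --increments "0 0 -0.05 0 0;0 0 -0.05 0 0;0 0 0 0 0;0 0 0 0 0"

```text
time_s: 25.9
eef_pos: [502.0, -170.8, 27.7]
orientation: [0.001, 1.0, 0.004, 0.0]
wrist_force: [0.2, -7.7, 2.7]
width: -0.5
grasp_force: 4.3
```

Call:
servo_tool --increments "0 0 -0.05 0 0;0 0 -0.05 0 0;0 0 0 0 0"

```text
time_s: 26.2
eef_pos: [502.0, -170.5, 27.7]
orientation: [0.002, 1.0, 0.003, 0.0]
wrist_force: [0.4, -9.5, 3.5]
width: 0.0
grasp_force: 5.0
```

Call:
servo_tool --increments "0 0 -0.05 0 0;0 0 0 0 0"

```text
time_s: 26.4
eef_pos: [502.0, -170.1, 27.7]
orientation: [0.002, 1.0, 0.003, 0.0]
wrist_force: [0.8, -10.7, 2.8]
width: -0.1
grasp_force: 5.1
```

Call:
servo_tool --increments "0 0 -0.05 0 0;0 0 0 0 0"

```text
time_s: 26.6
eef_pos: [502.0, -169.6, 27.7]
orientation: [0.002, 1.0, 0.003, 0.0]
wrist_force: [0.4, -10.1, 2.6]
width: 0.2
grasp_force: 5.2
```

Call:
servo_tool --increments "0 0 -0.05 0 0;0 0 0 0 0"

```text
time_s: 26.8
eef_pos: [502.0, -169.1, 27.7]
orientation: [0.002, 1.0, 0.003, 0.0]
wrist_force: [0.8, -10.2, 2.7]
width: -0.2
grasp_force: 5.2
```

Call:
servo_tool --increments "0 0 1 0 0;0 0 1 0 0;0 0 0 -4 0;0 0 0 -4 0;0 0 0 -4 0;0 0 0 -4 0;0 -0.5 -4.5 -4 0;0 -0.5 -4 0 0;0 -0.5 -4 0 0;0 -0.5 -4 0 0;0 -0.5 -3.7 0 0;0 -0.5 -3.5 0 0;0 0 -3.5 0 0;0 0 -3.5 0 0;0 0 -3 0 0;0 0 0 4 0;0 0 0 3 0;0 0 0 0 0;0 0 0 0 0;0 0 0 0 0"

```text
time_s: 28.8
eef_pos: [470.6, 143.2, 151.9]
orientation: [-0.0, 1.0, 0.005, 0.001]
wrist_force: [-0.6, 0.4, -0.3]
width: 0.0
grasp_force: 0.0
```

```bash
python3 f.py w7.npz
```

```text
[470.56840791 143.24620461 151.85930175]
[[287.7 177.3]
 [287.5 196.1]
 [288.  137.8]]
151 288 [193, 192, 193, 193, 192, 191, 192, 194, 199, 73, 20, 165, 110, 104, 122, 121, 121, 121, 119, 119, 121, 119, 120, 122, 125, 123, 120, 120, 120, 122]
[146.74 145.99 145.24 141.48] [145.18 141.62]
164 288 [193, 191, 191, 190, 193, 193, 190, 190, 199, 73, 14, 162, 107, 105, 120, 119, 116, 118, 115, 121, 117, 118, 116, 117, 116, 112, 115, 108, 106, 112]
[146.68 145.92 145.16 141.36] [145.11 141.5 ]
177 288 [190, 188, 185, 191, 190, 189, 189, 192, 196, 113, 10, 160, 103, 90, 106, 103, 105, 105, 105, 105, 104, 101, 107, 105, 109, 104, 107, 108, 108, 104]
[146.61 145.84 145.07 141.23] [145.03 141.38]
190 288 [188, 189, 190, 187, 186, 191, 192, 188, 197, 113, 19, 162, 106, 95, 106, 110, 106, 105, 110, 109, 108, 111, 109, 110, 108, 110, 107, 111, 109, 107]
[146.54 145.77 144.99 141.1 ] [144.95 141.25]
```

About 1.2 mm remains to the line's centre, and 0.6 mm to its near edge. I need one more nudge of about 0.9 mm.

Call:
servo_tool --increments "0 0 0 -4 0;0 0 0 -3 0;0 0 3.3 0 0;0 0 3.5 0 0;0 0 3.5 0 0;0 0 3.5 0 0;0 0.5 3.5 0 0;0 0.5 3.5 0 0;0 0.5 3.5 0 0;0 0.5 3.5 0 0;0 0.5 3.3 0 0;0 0.4 2.2 3.4 0;0 0 0 4 0;0 0 0 4 0;0 0 0 4 0;0 0 0 3.9 0;0 0 0 0 0;0 0 0 0 0"

```text
time_s: 30.65
eef_pos: [502.4, -189.8, 28.6]
orientation: [0.0, 1.0, 0.005, 0.0]
wrist_force: [-0.4, -0.1, -0.6]
width: -0.1
grasp_force: 0.0
```

Call:
servo_tool --increments "0 0 -0.4 0 0;0 0 -0.4 0 0;0 0 -0.4 0 0;0 0 -0.3 0 0;0 0 -0.2 0 0;0 0 -0.1 0 0;0 0 -0.05 0 0;0 0 -0.05 0 0;0 0 -0.05 0 0;0 0 0 0 0;0 0 0 0 0"

```text
time_s: 31.75
eef_pos: [501.7, -170.2, 27.4]
orientation: [-0.0, 1.0, 0.005, -0.0]
wrist_force: [-0.4, 0.9, -0.4]
width: 0.3
grasp_force: 0.0
```

Call:
servo_tool --increments "0 0 -0.1 0 0;0 0 -0.1 0 0;0 0 -0.1 0 0;0 0 -0.1 0 0;0 0 0 0 0"

```text
time_s: 32.25
eef_pos: [501.6, -168.5, 27.6]
orientation: [0.001, 1.0, 0.004, 0.0]
wrist_force: [-0.7, -7.1, -1.6]
width: 0.3
grasp_force: 3.2
```

Call:
servo_tool --increments "0 0 -0.03 0 0;0 0 0 0 0;0 0 0 0 0"

```text
time_s: 32.55
eef_pos: [501.6, -168.3, 27.6]
orientation: [0.001, 1.0, 0.004, 0.0]
wrist_force: [0.5, -8.2, -1.1]
width: -0.2
grasp_force: 3.4
```

Call:
servo_tool --increments "0 0 1 0 0;0 0 1 0 0;0 0 0 -4 0;0 0 0 -4 0;0 0 0 -4 0;0 0 0 -4 0;0 -0.5 -4.5 -4 0;0 -0.5 -4 0 0;0 -0.5 -4 0 0;0 -0.5 -4 0 0;0 -0.5 -3.7 0 0;0 -0.5 -3.5 0 0;0 0 -3.5 0 0;0 0 -3.5 0 0;0 0 -3 0 0;0 0 0 4 0;0 0 0 3 0;0 0 0 0 0;0 0 0 0 0;0 0 0 0 0"

```text
time_s: 34.55
eef_pos: [470.6, 143.3, 152.1]
orientation: [-0.0, 1.0, 0.004, 0.001]
wrist_force: [-0.6, -0.3, 0.4]
width: -0.2
grasp_force: 0.0
```

```bash
python3 f.py w8.npz
```

```text
[470.55528939 143.26877519 152.09356502]
[[287.7 177.3]
 [287.6 196.1]
 [288.1 137.8]]
151 288 [193, 189, 193, 192, 194, 189, 191, 193, 203, 74, 18, 101, 119, 121, 123, 124, 123, 121, 123, 121, 123, 120, 118, 124, 122, 121, 120, 123, 120, 120]
[146.77 146.02 145.26 141.5 ] [145.21 141.64]
164 288 [190, 189, 190, 188, 191, 192, 192, 192, 204, 74, 25, 97, 110, 119, 116, 113, 113, 117, 118, 117, 117, 119, 118, 114, 114, 115, 110, 107, 105, 102]
[146.71 145.94 145.18 141.38] [145.13 141.52]
177 288 [189, 188, 190, 190, 190, 192, 194, 193, 199, 77, 0, 86, 100, 106, 104, 104, 101, 101, 101, 106, 105, 106, 106, 105, 103, 107, 103, 104, 107, 105]
[146.64 145.87 145.1  141.25] [145.05 141.4 ]
190 288 [187, 188, 191, 188, 187, 187, 186, 192, 196, 119, 9, 88, 103, 111, 108, 106, 107, 108, 110, 109, 109, 107, 109, 110, 108, 106, 108, 111, 111, 108]
[146.57 145.8  145.02 141.12] [144.97 141.28]
```

The strip's end now meets the near edge of the line. Next is the clamp: I'll fly above the handle.

Call:
servo_tool --increments "0 0 0 -3.5 0;0 0 0 -3.5 0;0 1.5 1.3 0 0;0 1.5 1.3 0 0;0 1.5 1.3 0 0;0 1.5 1.3 0 0;0 1.5 1.3 0 0;0 1.5 1.3 0 0;0 1.5 1.3 0 0;0 1.5 1.3 0 0;0 1.5 1.2 0 0;0 1.5 1.1 0 0;0 0 0 0 0;0 0 0 0 0;0 0 0 0 0"

```text
time_s: 36.1
eef_pos: [620.2, 18.3, 220.9]
orientation: [-0.0, 1.0, 0.005, -0.0]
wrist_force: [0.3, 1.0, -0.1]
width: 0.1
grasp_force: 0.0
```

```bash
python3 - <<'E'
from h import *
s=bot.state();print(s["eef_pos"])
im,K,M=cam("wrist");cv2.imwrite("pics/w9.png",im)
print(proj([[647,17.4,158],[599.5,17.1,76]],K,M))
E
```

```text
[620.17866851  18.33161379 220.85521042]
[[292.26058804 192.18249384]
 [291.27118377 221.27452242]]
```

View pics/w9.png

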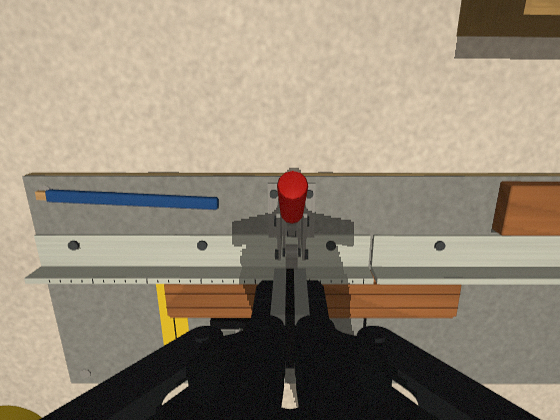

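The handle (columns 278–306) is in line with the fingers. I'll descend beside it and follow its arc.

Call:
servo_tool --increments "0 0 0 2.5 0;0 0 0 2.3 0;0 0 0 1 0;0 0 0 0 0;0 0.4 0 0 0;0 0.4 0 0 0;0 0.4 0.03 0.2 0;0 0.4 0 0.2 0;0 0.3 0 0.2 0;0 0.3 0 0.2 0;0 0.4 0 0.3 0;0 0.3 0 0.3 0;0 0.3 0 0.3 0;0 0 0 0 0"

```text
time_s: 37.55
eef_pos: [652.8, 17.4, 144.7]
orientation: [0.0, 1.0, 0.005, -0.0]
wrist_force: [-0.5, 0.4, 0.3]
width: -0.0
grasp_force: 0.0
```

Call:
servo_tool --increments "0 0.3 0 0.2 0;0 0.3 0 0.3 0;0 0.3 0 0.3 0;0 0.25 0 0.3 0;0 0.2 0 0.3 0;0 0.2 0 0.3 0;0 0.2 0 0.4 0;0 0.2 0 0.4 0;0 0.2 0 0.4 0"

```text
time_s: 38.45
eef_pos: [674.9, 17.8, 116.6]
orientation: [-0.0, 1.0, 0.005, 0.001]
wrist_force: [-0.0, -0.1, 1.4]
width: -0.1
grasp_force: 0.9
```

```bash
python3 - <<'E'
from h import *
im,K,M=cam("wrist");cv2.imwrite("pics/w10.png",im)
E
```

```text
(no output)
```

View pics/w10.png

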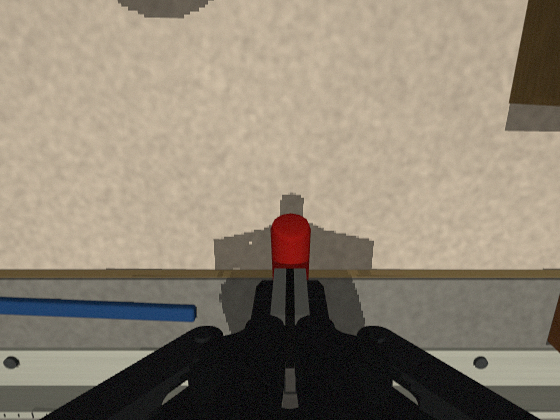

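The handle is under the fingertips and has swung down to about 20° above level. I'll keep pressing down gently.

Call:
servo_tool --increments "0 0.15 0 0.4 0;0 0.15 0 0.4 0;0 0.15 0 0.4 0;0 0.1 0 0.4 0;0 0.1 0 0.3 0;0 0.1 0 0.3 0;0 0 0 0.2 0;0 0 0 0 0"

```text
time_s: 39.3
eef_pos: [681.3, 17.9, 92.0]
orientation: [-0.0, 1.0, 0.005, -0.001]
wrist_force: [0.2, 0.4, 0.8]
width: 0.1
grasp_force: 0.2
```

Call:
servo_tool --increments "0 0 0 0.2 0;0 0 0 0.2 0;0 0 0 0.15 0;0 0 0 0.1 0;0 0 0 0 0"

```text
time_s: 39.8
eef_pos: [681.4, 17.8, 85.8]
orientation: [0.0, 1.0, 0.005, -0.0]
wrist_force: [1.1, -0.2, 0.8]
width: 0.2
grasp_force: 0.1
```

Call:
servo_tool --increments "0 0 0 0.1 0;0 0 0 0.1 0;0 0 0 0.1 0;0 0 0 0 0"

```text
time_s: 40.2
eef_pos: [681.6, 17.9, 84.4]
orientation: [0.0, 1.0, 0.005, 0.0]
wrist_force: [-2.5, -0.9, 10.3]
width: -0.0
grasp_force: 5.0
```

The handle is at its stop at the expected height. I'll lift off and check the line and the handle.

Call:
servo_tool --increments "0 0 0 0 0;0 0 0 -1 0;0 0 0 -3 0;0 0 0 -4 0;0 0 0 -4 0;0 -2 -1.3 0 0;0 -2 -1.3 0 0;0 -2 -1.3 0 0;0 -2.1 -1.3 0 0;0 -2.1 -1.3 0 0;0 -2.1 -1.3 0 0;0 -2.1 -1.3 0 0;0 -2.1 -1.3 0 0;0 -2 -1.2 0 0;0 -2 -1.2 0 0;0 0 0 3 0;0 0 0 2 0;0 0 0 0 0;0 0 0 0 0;0 0 0 0 0"

```text
time_s: 42.2
eef_pos: [476.3, 144.2, 154.2]
orientation: [-0.0, 1.0, 0.005, 0.001]
wrist_force: [-0.4, -0.2, -0.9]
width: 0.1
grasp_force: 0.0
```

```bash
python3 f.py w11.npz; python3 - <<'E'
from h import *
im,K,M=cam("top");hsv=cv2.cvtColor(im,cv2.COLOR_BGR2HSV)
m=cv2.inRange(hsv,(0,120,60),(4,255,255))|cv2.inRange(hsv,(172,120,60),(180,255,255));m[:,:230]=0;m[:,290:]=0;m[:110]=0;m[210:]=0
ys,xs=np.nonzero(m)
if len(ys):print(cast([(xs.mean(),ys.min()-.5),(xs.mean(),ys.max()+.5)],K,M,76),len(ys))
E
python3 m.py t5
```

```text
[476.26395434 144.18046838 154.19567437]
[[288.8 183.8]
 [288.7 202.2]
 [289.2 145.1]]
158 289 [193, 193, 190, 191, 193, 191, 193, 193, 198, 117, 27, 89, 114, 127, 123, 121, 123, 122, 120, 120, 122, 124, 120, 121, 120, 123, 125, 122, 122, 120]
[146.89 146.12 145.36 141.55] [145.35 141.73]
171 289 [191, 190, 189, 190, 191, 191, 190, 193, 199, 115, 25, 90, 108, 121, 120, 121, 117, 118, 117, 119, 119, 118, 114, 117, 114, 113, 109, 110, 111, 103]
[146.81 146.04 145.27 141.41] [145.26 141.6 ]
184 289 [190, 188, 189, 191, 188, 190, 190, 191, 200, 113, 11, 77, 99, 111, 104, 103, 108, 104, 105, 108, 104, 103, 108, 106, 107, 104, 108, 104, 105, 105]
[146.73 145.95 145.17 141.27] [145.17 141.46]
196 289 [192, 191, 192, 189, 190, 193, 187, 188, 197, 113, 17, 85, 103, 111, 112, 105, 108, 107, 108, 107, 108, 110, 106, 110, 106, 110, 106, 109, 109, 110]
[146.66 145.87 145.08 141.14] [145.08 141.34]
[[716.49040759  17.26194541  76.        ]
 [638.4085288   19.1318648   76.        ]] 124
((285.0802001953125, 206.34434509277344), (17.461763381958008, 67.63175964355469), 87.51044464111328)
[[ 525.    43.    34. ]
 [ 526.8 -156.7   34. ]
 [ 474.1 -155.8   34. ]
 [ 472.4   41.9   34. ]]
```

```bash
python3 -c "
from workcell import bot
print(bot.sign_off())"
```

```text
the job is handed in; nothing more can be done
None
```

The job is handed in: the strip lies flush against the fence behind the shoe, its left end meets the near edge of the scribed line (not past it), and the clamp handle is down at its stop; I haven't seen the judge's verdict.

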